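Build the heat shield on the soldering hearth

ROBOT

A 6-joint arm with a two-finger parallel gripper is mounted at the origin on the work surface. World frame = base frame: x ahead of the robot, y to its left, z up, the work surface at z = 0. Lengths are in m, angles in rad, forces in N, time in s.
With the tool pointing down it reaches from about 0.25 to 0.725 m from the base axis. Payload 4 kg.
Tool frame: the origin (TCP) lies between the finger pads; the fingertips stand 17 mm ahead of it and the grasp point (between the pads) lies 2 mm behind it; z points along the fingers, y is the direction in which the jaws open and shut (so a half turn about z gives the same grasp; the last joint's range is limited). The gripper opens to 85 mm and grips with 20 to 120 N. Pads are 22 mm wide; open, the fingers measure 114 mm over their backs; the gripper's body (76 mm by 85 mm) begins 54 mm behind the grasp point. The pads swing forward as they close: fully open they stand 13 mm farther back than shut.
Start: joints at [0, 0.241, 0.005, 1.335, 0, 1.571], TCP at [0.5, -0, 0.248] pointing down, gripper open.
Joint ranges: [-2.72, 2.72], [-1.05, 1.87], [-1.09, 1.28], [-1.99, 2.15], [-1.42, 1.44], [-3.14, 3.14]. Speed limits (rad/s): [2.79, 2.79, 3.14, 3.14, 3.14, 3.14].

INTERFACE

Orientations are given as a unit quaternion [x, y, z, w].
In Python, from workcell import readout, viewer, order gives the robot as it stands. The module is installed in compiled form; this text tells all that it offers.
- The arm moves only by the shell command python3 -m crank 'ROWS'. ROWS is text: rows parted by semicolons, each of 7 numbers parted by spaces: the shift along the tool's x, y, z in m, then the turn, a rotation vector about the tool's x, y, z in rad, then the gripper's target within -1 to 1 (shut at 1, half-way at 0, fully open at -1). A call has 1 to 20 rows; each row shifts and turns the pose as measured when the row begins, along the tool's axes as they then stand; what a row does not reach is not made up. A row lasts 1/12 s, in which the tool goes at most 41.7 mm and 7.16 degrees, less where a joint would pass 70% of its speed; a pose out of reach is approached as far as the arm can. A call with a gripper value outside its range is refused whole. The fingers move at their own pace and stop on an object; the grip force is fixed at half the most. Time passes only in rows, so rows that do not move let the fingers close. It gives the time, the measured TCP pose, the force and the opening at its end, in the units of the state.
- readout.get_obs(): the state, without advancing time (a new reading comes with each control period).
- viewer.camera(name): name is "scene" or "side" or "wrist"; returns the picture (420x560x3 uint8, red, green, blue); there is no depth.
- viewer.calibration(name): a dict with "fx", "fy", "cx", "cy" (pixels), "D" ([k1, k2, p1, p2, k3] as OpenCV has them; the pictures are not rectified), "eye" and "rotation" of the camera in the world. Camera axes: x right, y down, z forward; pixel columns grow to the right and rows downward; lengths in m; the calibration is good to about 2 mm. A picture is of the moment at which its call begins: read the wrist's pose just before it. calibration takes no time and is no camera call; for the wrist camera it gives the pose at the moment of the call.
- order.job_done(): hands the job in, once; it reports no verdict.
The state is a dict: "clock": time; "joint_pos": joint angles; "joint_vel": joint speeds; "tau": joint torques, N m; "eef_pos": TCP position; "tool_rot": TCP orientation; "ft_force": force on the tool from outside, world axes, zero at the start; "ft_torque": the same for the moment, N m; "grip_width": finger opening in m.
Only numpy, scipy, OpenCV 4.12 (cv2) and the standard library are available. Lean on these libraries where they do the work, as an engineer would, in place of code of your own. Each camera call takes 0.05 s, during which the arm holds its last target. There are 200 camera calls.

TASK

Set up the soldering hearth: lay the black charcoal block and the white ceramic block end to end in the two painted rectangles at the back of the slate board (the side away from the robot), the charcoal at the end by the brass torch rest and the white at the end by the blue dish, then lay the red firebrick on top of them like a second course of brickwork, half its length on each. Stand the amber flux jar upright on the painted ring in front of the white block. Leave the candlestick, the cactus and the large glass jar alone.

Things in the scene. Friction and masses are not known exactly. Their poses are not given: they have to be found in the camera images.
- charcoal: Black charcoal soldering block, a plain box 90 mm long (its y), 45 mm wide (its x), 30 mm high (z). Loose, starts lying on the bench on its broad face, its y within 0.4 rad of world y. Origin: centre of the underside.
- white_block: White ceramic soldering block, a plain box 90 mm long (its y), 45 mm wide (its x), 30 mm high (z). Loose, starts lying on the bench on its broad face, its y within 0.4 rad of world y. Origin: centre of the underside.
- firebrick: Terracotta-red firebrick, a plain box 90 mm long (its y), 45 mm wide (its x), 30 mm high (z). Loose, starts lying on the bench on its broad face, its y within 0.4 rad of world y. Origin: centre of the underside.
- flux_jar: Small closed jar of amber glass with a brass-coloured screw cap, 44 mm diameter, 50 mm high. Loose, starts upright on the bench. Origin: centre of the underside.
- hearth: Fixed dark slate board, 180 (its x, away from robot) x 320 (its y, to robot's left) x 10 mm thick, yawed up to 0.12 rad. Origin: centre of underside; top at z = 10 mm. Painted flat in yellow: two outlines 96 (along y) x 52 mm, end to end, centred at x = 50, y = 48 and -48 mm, one per block; in front of them two rings 56 mm across at x = -42, y = 48 and -48 mm. Jar: the ring at the white block's y.
- torch_rest: Brass torch rest fixed on the board beside the end of the rectangles: round foot 40 mm across, post with a small fork, 54 mm high. It stands at x = +50 and y = +132 or y = -132 mm in the board's frame (drawn at random); the charcoal goes to the rectangle on its side. Origin: centre of its underside.
- dish: Blue ceramic dish fixed on the board at the other end than the torch rest (x = +50, y = -132 or +132 mm of the board): 48 mm across, 20 mm high. Origin: centre of its underside.
- candlestick: Bystander: brass candlestick with a red candle, foot 70 mm across, 138 mm high, loose, at the far left. Origin: centre of the underside.
- cactus: Bystander: cactus in an orange pot, 88 mm across, 113 mm high, loose, at the far right. Origin: centre of the underside.
- glass_jar: Bystander: large clear glass jar with a white cap, 72 mm across, 85 mm high, loose, at the near left. Origin: centre of the underside.
Things that resemble listed ones, but are neither listed nor needed, are in the scene too. What is shaped like the flux_jar but purple or turquoise is not meant. Several things have the shape of the white_block; the one meant has the colours described above.

How it is judged:
At the end, for the whole second after the job is handed in: Blocks on the slate within 12 mm per board axis of their rectangles' centres; firebrick on both, 12 mm of their line, its centre 36-60 mm from each of theirs; all within 0.17 rad of the board's y; jar within 15 mm per axis of its ring; tilts under 0.12 rad; released, at rest; bystanders unmoved (((y of torch_rest in the frame of hearth above 0 m and y of charcoal in the frame of hearth between 0.036 and 0.06 m and y of white_block in the frame of hearth between -0.06 and -0.036 m and y of flux_jar in the frame of hearth between -0.063 and -0.033 m) or (y of torch_rest in the frame of hearth below 0 m and y of charcoal in the frame of hearth between -0.06 and -0.036 m and y of white_block in the frame of hearth between 0.036 and 0.06 m and y of flux_jar in the frame of hearth between 0.033 and 0.063 m)) and x of charcoal in the frame of hearth between 0.038 and 0.062 m and z of charcoal in the frame of hearth between 0.005 and 0.015 m and horizontal distance between firebrick and charcoal between 0.036 and 0.06 m and x of white_block in the frame of hearth between 0.038 and 0.062 m and z of white_block in the frame of hearth between 0.005 and 0.015 m and horizontal distance between firebrick and white_block between 0.036 and 0.06 m and x of firebrick in the frame of hearth between 0.038 and 0.062 m and z of firebrick in the frame of hearth between 0.034 and 0.046 m and x of flux_jar in the frame of hearth between -0.057 and -0.027 m and z of flux_jar in the frame of hearth between 0.005 and 0.015 m and angle between the y axis of each of charcoal, white_block, firebrick and the y axis of hearth, either way round below 0.17 rad and angle between each of charcoal, white_block, firebrick, flux_jar's own z axis and vertical below 0.12 rad and linear speed of each of charcoal, white_block, firebrick, flux_jar below 0.02 m/s); the robot touches nothing.
It fails at once if the candlestick is shifted by more than 20 mm or tipped (distance of candlestick from where it was at the start of the episode above 0.02 m or angle between candlestick's own z axis and vertical above 0.3 rad).
It fails at once if the cactus pot is shifted by more than 20 mm or tipped (distance of cactus from where it was at the start of the episode above 0.02 m or angle between cactus's own z axis and vertical above 0.3 rad).
It fails at once if the large glass jar is shifted by more than 20 mm or tipped (distance of glass_jar from where it was at the start of the episode above 0.02 m or angle between glass_jar's own z axis and vertical above 0.3 rad).
It also fails if it takes over 106 s, if anything falls off the work surface, if the arm or the gripper's body presses on something with over 40 N, if the wrist force passes 120 N, or if a joint passes its speed limit or range.

## Working session

There is one attempt and no reset: what is moved stays moved. The work goes in short steps, Python scripts to look and compute and a shell command to move; the robot and the scene stay as the last step left them, time stands still between calls to the robot, and variables do not carry over. Pictures are saved under pics/ and viewed, about 12 in all and at most 16, crops included, and the job is handed in when it is done.

```bash
mkdir -p pics
python3 - <<'E'
from workcell import readout, viewer
import cv2,numpy as np
for n in ["scene","side"]:
    im=viewer.camera(n); cv2.imwrite(f"pics/{n}0.png",cv2.resize(im[:,:,::-1],(800,600)))
    np.save(f"pics/{n}0.npy",im)
    c=viewer.calibration(n); print(n,{k:np.round(v,4).tolist() for k,v in c.items()})
im=viewer.camera("wrist");np.save("pics/wrist0.npy",im);cv2.imwrite("pics/wrist0.png",im[:,:,::-1])
c=viewer.calibration("wrist");print({k:np.round(v,4).tolist() for k,v in c.items()})
o=readout.get_obs();print(o)
E
```

```text
scene {'fx': 479.3894, 'fy': 479.3894, 'cx': 279.7141, 'cy': 209.6265, 'D': [-0.1653, 0.0, 0.0, 0.0, 0.0], 'eye': [1.149, -0.074, 0.9468], 'rotation': [0.7324, 0.6069, -0.1992, -0.2357]}
side {'fx': 500.0608, 'fy': 500.0608, 'cx': 274.3738, 'cy': 203.4561, 'D': [-0.1333, 0.0, 0.0, 0.0, 0.0], 'eye': [0.1658, -1.2025, 0.7622], 'rotation': [0.8491, -0.1299, 0.0656, -0.5077]}
{'fx': 314.5482, 'fy': 314.5482, 'cx': 277.155, 'cy': 213.2676, 'D': [0.015, 0.0, 0.0, 0.0, 0.0], 'eye': [0.5, 0.065, 0.372], 'rotation': [0.9913, -0.0002, -0.0008, 0.1313]}
{'clock': 0.15, 'joint_pos': array([ 3.91681039e-05,  2.41245347e-01,  4.04093639e-03,  1.33521541e+00,
       -1.50236812e-05,  1.57082359e+00]), 'joint_vel': array([ 7.56114103e-04, -2.04650478e-03,  4.70738933e-03, -4.53678456e-05,
        4.96518292e-04, -7.83809853e-04]), 'tau': array([-1.62746033e-03, -3.72633219e+01,  2.52638429e+01,  1.23480460e-02,
       -1.30651040e-05,  1.49362950e-05]), 'eef_pos': array([4.99545603e-01, 1.52619694e-05, 2.47617511e-01]), 'tool_rot': array([ 7.07102336e-01,  7.07110760e-01, -5.79320388e-04, -5.68658912e-04]), 'ft_force': array([-0.14490327,  0.17614909,  0.19480326]), 'ft_torque': array([ 0.02252316, -0.00125797,  0.02476992]), 'grip_width': 0.08532390952629479}
```

View pics/scene0.png

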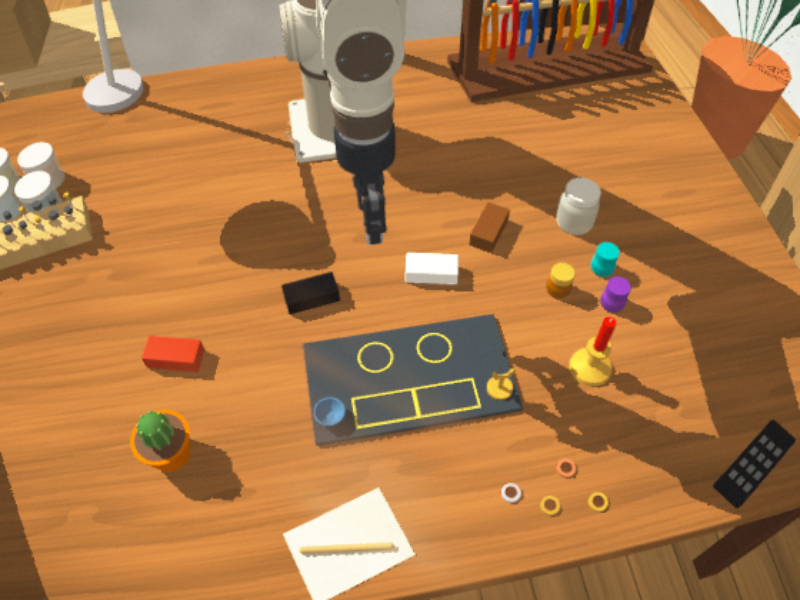

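View pics/side0.png

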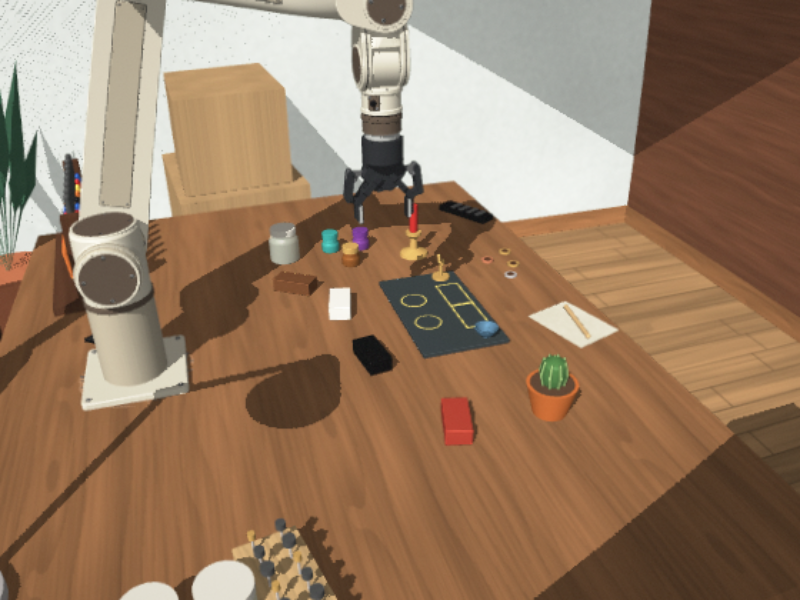

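The scene view (800 px scale) shows these:
- **Slate board:** around (412,378). The torch rest (500,385) is on the +y side and the dish (329,411) is on −y, so charcoal goes to the +y rectangle, and white and the jar to the −y side.
- **Block-shaped things:** white (432,268), black (310,293), red (173,353) and brown (490,227). White is the white_block. Bright red fits the firebrick, and the brown one is the decoy.
- **Jars:** amber (561,280) is the one meant. Turquoise (605,260) and purple (616,295) are decoys.

I'll confirm these in a crop.

```bash
cat > h.py <<'E'
import cv2,numpy as np
from scipy.spatial.transform import Rotation as R
from workcell import readout, viewer
def shot(n,name=None):
    c=viewer.calibration(n); im=viewer.camera(n)
    if name: cv2.imwrite(f"pics/{name}.png",im[:,:,::-1])
    return im,c
def ray(c,px,z):
    px=np.asarray(px,float).reshape(-1,1,2)
    K=np.array([[c['fx'],0,c['cx']],[0,c['fy'],c['cy']],[0,0,1]])
    u=cv2.undistortPoints(px,K,np.array(c['D'],float)).reshape(-1,2)
    r=c['rotation']; M=(R.from_quat(r) if np.size(r)==4 else R.from_matrix(r)).as_matrix()
    d=np.c_[u,np.ones(len(u))]@M.T; e=np.array(c['eye'])
    return (e+d*((z-e[2])/d[:,2])[:,None])[:,:2]
def blobs(im,lo,hi,amin=60,close=0):
    m=cv2.inRange(cv2.cvtColor(im,cv2.COLOR_RGB2HSV),lo,hi)
    if close: m=cv2.morphologyEx(m,cv2.MORPH_CLOSE,np.ones((close,close)))
    cs,_=cv2.findContours(m,cv2.RETR_EXTERNAL,cv2.CHAIN_APPROX_NONE)
    return sorted([k for k in cs if cv2.contourArea(k)>amin],key=cv2.contourArea)[::-1],m
def rect(c,k,z):
    p=ray(c,k.reshape(-1,2),z); (cx,cy),(w,h),a=cv2.minAreaRect((p*1000).astype(np.float32))
    if w>h: a+=90   # now a+90 = long axis direction
    yaw=(a+90)-90   # yaw of long axis relative to world y
    yaw=(yaw+90)%180-90
    return round(cx,1),round(cy,1),round(min(w,h),1),round(max(w,h),1),round(np.deg2rad(yaw),3)
E
python3 - <<'E'
from h import *
im=np.load("pics/scene0.npy");c=viewer.calibration("scene")
for n,lo,hi,z in [("red",(0,150,90),(6,255,255),.015),("white",(0,0,150),(180,40,255),.015),("black",(0,0,0),(180,255,30),.015),("brown",(5,80,30),(12,255,110),.015),("amber",(14,180,80),(30,255,255),.025),("yellow",(24,100,80),(34,255,255),.01)]:
    ks,m=blobs(im,lo,hi,100)
    for k in ks[:7]:
        x,y,w,h=cv2.boundingRect(k)
        if 90<x<440 and 130<y<330: print(n,(x,y,w,h),rect(c,k,z))
w=np.load("pics/wrist0.npy")
top=cv2.resize(np.hstack([im[130:220,310:450],im[210:300,80:220]]),(800,257),interpolation=cv2.INTER_CUBIC)
out=np.zeros((600,800,3),np.uint8);out[:257]=top;out[257:600,:457]=cv2.resize(w,(457,343))
cv2.imwrite("pics/crop1.png",out[:,:,::-1])
E
```

```text
red (100, 236, 43, 24) (520.3, -337.3, 57.9, 98.9, np.float64(-0.267))
red (416, 222, 15, 24) (614.3, 362.6, 20.2, 73.2, np.float64(0.891))
white (284, 177, 36, 22) (426.0, 110.5, 65.6, 88.1, np.float64(-0.234))
brown (107, 300, 23, 21) (681.0, -339.3, 30.5, 52.3, np.float64(0.699))
amber (398, 236, 30, 34) (669.2, 325.1, 61.4, 94.5, np.float64(0.667))
amber (91, 286, 43, 45) (677.7, -354.3, 91.7, 105.2, np.float64(-1.549))
amber (382, 184, 20, 25) (501.9, 321.8, 44.0, 78.1, np.float64(0.943))
amber (341, 258, 19, 21) (673.9, 165.9, 37.4, 54.1, np.float64(1.222))
yellow (246, 264, 91, 37) (675.5, 33.6, 54.6, 193.9, np.float64(-0.003))
yellow (250, 239, 26, 22) (583.2, -13.7, 56.2, 57.0, np.float64(0.699))
yellow (291, 233, 26, 21) (583.4, 82.1, 54.2, 57.6, np.float64(-0.19))
yellow (399, 244, 15, 22) (658.8, 305.0, 31.2, 55.7, np.float64(1.405))
yellow (386, 185, 15, 11) (474.1, 337.3, 33.6, 33.9, np.float64(0.896))
```

View pics/crop1.png

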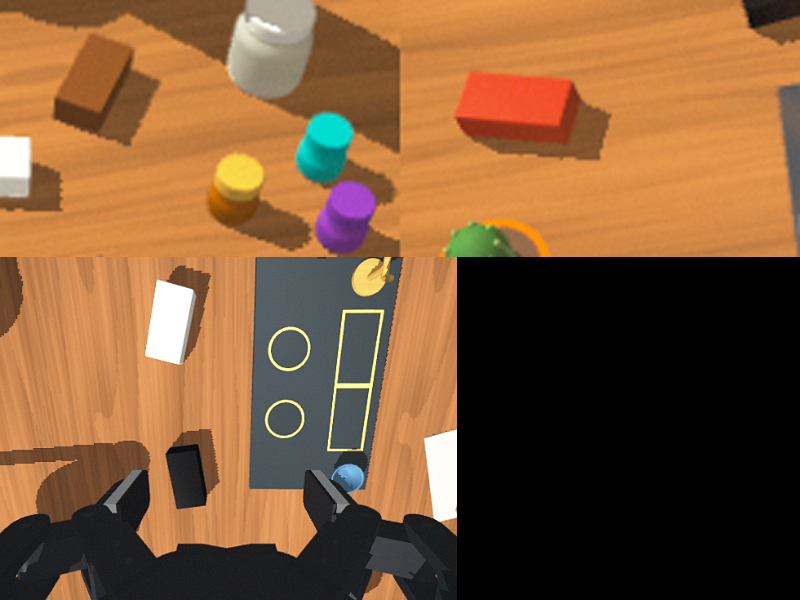

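Run:
```python
from h import *
im=np.load("pics/wrist0.npy");c=viewer.calibration("wrist")
hsv=cv2.cvtColor(im,cv2.COLOR_RGB2HSV)
print("white top V",hsv[75,205],hsv[90,232],"black",hsv[260,225],hsv[260,245])
for n,lo,hi,z in [("white",(0,0,200),(180,40,255),.03),("whiteall",(0,0,120),(180,60,255),.03),("black",(0,0,0),(180,255,45),.03),("blackall",(0,0,0),(180,255,30),.03),("yellow",(24,80,80),(36,255,255),.01)]:
    ks,m=blobs(im,lo,hi,100)
    for k in ks[:8]:
        x,y,w,h=cv2.boundingRect(k)
        if 100<x and y<300: print(n,(x,y,w,h),rect(c,k,z))
im=np.load("pics/scene0.npy");c=viewer.calibration("scene")
ks,m=blobs(im,(24,100,80),(34,255,255),50)
for k in ks:
    x,y,w,h=cv2.boundingRect(k)
    if 380<x<395: print("cap",ray(c,[x+w/2,y+h/2],.05))
hsv=cv2.cvtColor(im,cv2.COLOR_RGB2HSV)
for p in [(120,242),(118,256)]: print(hsv[p[1],p[0]])
ks,m=blobs(im,(0,150,200),(8,255,255),100)
for k in ks:
    x,y,w,h=cv2.boundingRect(k)
    if x<200: print("redtop",(x,y,w,h),rect(c,k,.03))
```

```text
white top V [  0   0 255] [ 12 113 124] black [75 15 33] [120  18  14]
white (178, 28, 59, 103) (428.7, 110.3, 47.2, 89.2, np.float64(-0.239))
white (520, 211, 40, 113) (811.7, -96.6, 42.1, 138.2, np.float64(0.293))
whiteall (178, 28, 62, 103) (429.8, 110.2, 49.2, 89.6, np.float64(-0.243))
whiteall (520, 211, 40, 113) (807.2, -97.5, 41.9, 140.8, np.float64(0.226))
whiteall (127, 261, 46, 52) (345.2, -114.6, 21.4, 82.8, np.float64(-0.569))
whiteall (382, 261, 46, 52) (652.8, -114.5, 21.4, 82.6, np.float64(0.568))
black (203, 229, 50, 79) (442.5, -96.1, 47.4, 96.5, np.float64(0.136))
blackall (103, 261, 341, 159) (495.6, -201.2, 230.9, 431.2, np.float64(1.566))
blackall (203, 229, 50, 75) (442.3, -95.8, 47.2, 95.2, np.float64(0.136))
blackall (399, 285, 49, 47) (680.2, -151.5, 44.5, 61.4, np.float64(-0.326))
yellow (401, 64, 70, 174) (675.4, 33.6, 53.5, 192.1, np.float64(-0.002))
yellow (328, 85, 53, 55) (583.5, 81.3, 56.0, 56.0, np.float64(-0.237))
yellow (325, 175, 48, 47) (583.3, -14.6, 55.3, 55.6, np.float64(0.039))
yellow (434, 10, 25, 16) (670.1, 172.4, 13.3, 22.7, np.float64(1.561))
yellow (435, 35, 30, 11) (675.9, 151.0, 7.8, 30.3, np.float64(1.437))
cap [[0.50451313 0.31923555]]
[  6 206 244]
[  6 204 141]
redtop (99, 235, 41, 19) (521.0, -336.8, 43.0, 88.2, np.float64(-0.271))
```

Wrist and scene measurements agree: the board is almost unrotated (yaw about −0.002 rad). The crop confirms the amber jar with its brass cap at scene (561,280), the red brick at (173,353) and the brown decoy.

Targets in mm:

| Item | x | y |
|---|---|---|
| charcoal | 675 | 81.6 |
| white | 675 | −14.4 |
| firebrick | 675 | 33.6 |
| jar | 583 | −14.4 |

I'll start with the white block at (428,110), yaw −0.24.

```bash
python3 -m crank '0.022 -0.0142 0.025 0 0 0 -1;0.022 -0.0142 0.025 0 0 0 -1;0.022 -0.0142 0.025 0 0 0 -1;0.022 -0.0142 0.025 0 0 0 -1;0.022 -0.0142 0.025 0 0 0 -1;0 0 0 0 0 0.12 -1;0 0 0 0 0 0.12 -1;0 0 0 0 0 0 -1;0 0 0 0 0 0 -1'
cat >> h.py <<'E'
def st(tx=None,ty=None,tz=None):
    "print pose; remaining shift to target (mm) in tool axes"
    o=readout.get_obs(); r=R.from_quat(o['tool_rot']); M=r.as_matrix(); p=o['eef_pos']*1000
    print('t',round(o['clock'],2),'p',p.round(1),'jawyaw',round(np.arctan2(-M[0,0],M[1,0]),3),'tilt',M[:2,2].round(3),'w',round(o['grip_width'],4),'F',o['ft_force'].round(1))
    if tx is not None: print('go',(M.T@(np.array([tx,ty,tz])-p)).round(1))
E
python3 -c "from h import *;st(428.3,110.2,23)"
```

```text
clock: 0.9
eef_pos: [0.4241, 0.1127, 0.1148]
tool_rot: [0.789, 0.614, -0.002, 0.0]
ft_force: [-0.1, -1.5, 0.4]
grip_width: 0.0855
t 0.9 p [424.1 112.7 114.8] jawyaw -0.249 tilt [-0.004 -0.003] w 0.0855 F [-0.1 -1.5  0.4]
go [-1.   4.9 91.8]
```

```bash
python3 -m crank '0 0.002 0.03 0 0 0 -1;0 0.002 0.03 0 0 0 -1;0 0.001 0.02 0 0 0 -1;0 0 0.01 0 0 0 -1;0 0 0 0 0 0 -1;0 0 0 0 0 0 -1'
python3 -c "from h import *;st(428.3,110.2,23);shot('wrist','w1')"
```

```text
clock: 1.4
eef_pos: [0.4353, 0.1109, 0.0251]
tool_rot: [0.785, 0.619, 0.003, 0.003]
ft_force: [0.2, -0.5, 0.0]
grip_width: 0.0858
t 1.4 p [435.3 110.9  25.1] jawyaw -0.236 tilt [ 0.008 -0.001] w 0.0858 F [ 0.2 -0.5  0. ]
go [-2.3 -6.7  2.1]
```

View pics/w1.png

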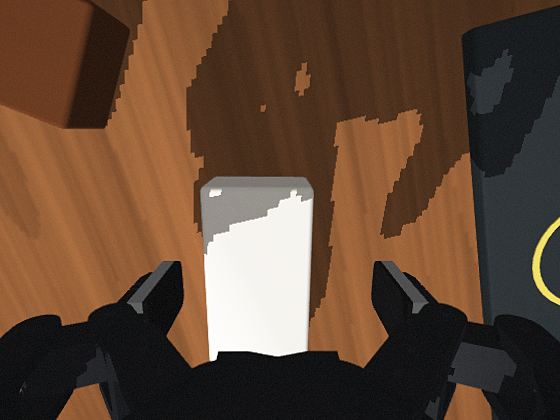

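The white block's top edge runs from (200,182) to (312,182), between the pads at (178,270) and (378,270). It sits about 6 mm off-centre, which matches the readout, so I'll correct and grip.

```bash
python3 -m crank '-0.002 -0.0065 0.002 0 0 0 -1;0 0 0 0 0 0 -1;0 0 0 0 0 0 1;0 0 0 0 0 0 1;0 0 0 0 0 0 1;0 0 0 0 0 0 1;0 0 0 0 0 0 1;0 0 0 0 0 0 1;0 0 0 0 0 0 1;0 0 0 0 0 0 1'
python3 -c "from h import *;st(428.3,110.2,23)"
```

```text
clock: 2.28
eef_pos: [0.4314, 0.1112, 0.0281]
tool_rot: [0.785, 0.62, 0.007, 0.005]
ft_force: [-0.5, -0.2, -2.3]
grip_width: 0.0435
t 2.28 p [431.4 111.2  28.1] jawyaw -0.234 tilt [0.017 0.002] w 0.0435 F [-0.5 -0.2 -2.3]
go [-1.7 -2.8  5. ]
```

Gripped at 43.5 mm. Now I'll lift and head for the left (−y) rectangle.

```bash
cat >> h.py <<'E'
def st2(tx,ty,tz,yaw):
    st(tx,ty,tz); o=readout.get_obs(); r=R.from_quat(o['tool_rot'])
    d=R.from_euler('z',yaw)*R.from_matrix([[0,1,0],[1,0,0],[0,0,-1]])
    print('turn',(r.inv()*d).as_rotvec().round(3), 'go after turn',(d.as_matrix().T@(np.array([tx,ty,tz])-o['eef_pos']*1000)).round(1))
E
python3 -m crank '0 0 -0.03 0 0 0 1;0 0 -0.03 0 0 0 1;0 0 -0.03 0 0 0 1;0 0 0 0 0 -0.117 1;0 0 0 0 0 -0.117 1;0 0 0 0 0 0 1'
python3 -c "from h import *;st2(675.3,-14.4,100,-.002)"
```

```text
clock: 2.78
eef_pos: [0.4278, 0.1104, 0.1197]
tool_rot: [0.704, 0.71, 0.004, 0.004]
ft_force: [0.9, -0.5, -1.8]
grip_width: 0.0435
t 2.78 p [427.8 110.4 119.7] jawyaw 0.009 tilt [ 0.01 -0.  ] w 0.0435 F [ 0.9 -0.5 -1.8]
go [-127.1  246.1   22.3]
turn [0.01  0.    0.011] go after turn [-124.3  247.8   19.7]
```

```bash
python3 -m crank '-0.0178 0.035 0 0.01 0 0.01 1;-0.0178 0.035 0 0 0 0 1;-0.0178 0.035 0 0 0 0 1;-0.0178 0.035 0 0 0 0 1;-0.0178 0.035 0 0 0 0 1;-0.0178 0.035 0 0 0 0 1;-0.0178 0.035 0 0 0 0 1;0 0 0 0 0 0 1;0 0 0 0 0 0 1'
python3 -c "from h import *;st2(675.3,-14.4,60,-.002)
im,c=shot('wrist','w2')"
```

```text
clock: 3.53
eef_pos: [0.6727, -0.0223, 0.1028]
tool_rot: [0.715, 0.699, -0.009, -0.008]
ft_force: [-0.8, 0.2, -1.3]
grip_width: 0.0438
t 3.53 p [672.7 -22.3 102.8] jawyaw -0.024 tilt [-0.023 -0.001] w 0.0438 F [-0.8  0.2 -1.3]
go [ 8.   3.4 42.7]
turn [-0.023  0.002 -0.022] go after turn [ 7.9  2.5 42.8]
```

View pics/w2.png

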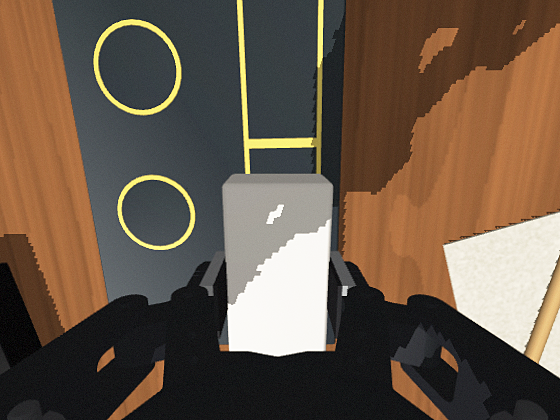

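```bash
python3 -c "
from h import *
c=viewer.calibration('wrist');print(ray(c,[[226,185],[332,186]],.1047),ray(c,[[223,177],[332,177]],.0747))
im=cv2.imread('pics/w2.png')[:,:,::-1]
print([im[y,278].tolist() for y in range(170,192,2)])"
```

```text
[[0.65353199 0.02144545]
 [0.69503599 0.02021793]] [[0.64654077 0.02017714]
 [0.69937229 0.01908551]]
[[57, 64, 69], [46, 54, 60], [146, 142, 136], [135, 130, 125], [141, 138, 131], [138, 135, 128], [139, 136, 132], [164, 158, 152], [165, 162, 154], [168, 164, 157], [169, 164, 156]]
```

```bash
python3 -m crank '0.01 0.002 0.01 -0.023 0 -0.022 1;0 0 0.02 0 0 0 1;0 0 0.015 0 0 0 1;0 0 0.005 0 0 0 1;0 0 0 0 0 0 1;0 0 0 0 0 0 1'
python3 -c "from h import *;st2(674.5,-12.4,39,-.002)"
```

```text
clock: 4.08
eef_pos: [0.6676, -0.0091, 0.0501]
tool_rot: [0.709, 0.705, -0.003, -0.002]
ft_force: [0.7, 0.1, -1.4]
grip_width: 0.0435
t 4.08 p [667.6  -9.1  50.1] jawyaw -0.005 tilt [-0.006 -0.002] w 0.0435 F [ 0.7  0.1 -1.4]
go [-3.2  7.  11.1]
turn [-0.006  0.002 -0.003] go after turn [-3.3  6.9 11.1]
```

```bash
python3 -m crank '-0.003 0.006 0.003 0 0 0 1;0 0 0 0 0 0 1;0 0 0.004 0 0 0 1;0 0 0 0 0 0 1'
python3 -c "from h import *;st2(674.5,-12.4,39,-.002)"
```

```text
clock: 4.42
eef_pos: [0.6755, -0.0118, 0.0467]
tool_rot: [0.709, 0.705, -0.001, 0.0]
ft_force: [0.2, 0.8, -1.5]
grip_width: 0.0438
t 4.42 p [675.5 -11.8  46.7] jawyaw -0.005 tilt [-0.001 -0.002] w 0.0438 F [ 0.2  0.8 -1.5]
go [-0.6 -1.   7.7]
turn [-0.001  0.002 -0.003] go after turn [-0.6 -1.   7.7]
```

```bash
python3 -m crank '0 -0.001 0.004 0 0 0 1;0 0 0.004 0 0 0 1;0 0 0 0 0 0 1;0 0 0 0 0 0 1'
python3 -c "from h import *;st2(674.5,-12.4,39,-.002)"
```

```text
clock: 4.75
eef_pos: [0.6754, -0.0122, 0.039]
tool_rot: [0.709, 0.705, -0.0, 0.001]
ft_force: [0.8, -0.0, -1.2]
grip_width: 0.0436
t 4.75 p [675.4 -12.2  39. ] jawyaw -0.006 tilt [ 0.001 -0.002] w 0.0436 F [ 0.8 -0.  -1.2]
go [-0.2 -0.9 -0. ]
turn [ 0.001  0.002 -0.004] go after turn [-0.2 -0.9 -0. ]
```

```bash
python3 -m crank '0 0 0.002 0 0 0 1;0 0 0 0 0 0 1;0 0 0 0 0 0 -1;0 0 0 0 0 0 -1;0 0 0 0 0 0 -1;0 0 0 0 0 0 -1;0 0 0 0 0 0 -1;0 0 -0.02 0 0 0 -1;0 0 -0.03 0 0 0 -1;0 0 -0.03 0 0 0 -1;0 0 0 0 0 0 -1;0 0 0 0 0 0 -1'
python3 - <<'E'
from h import *
st2(441.3,-98.7,110,.136)
im,c=shot('wrist','w3')
ks,m=blobs(im,(0,0,120),(180,60,255),300)
for k in ks[:3]: print(cv2.boundingRect(k),rect(c,k,.04))
E
```

```text
clock: 5.75
eef_pos: [0.6746, -0.0121, 0.1196]
tool_rot: [0.709, 0.705, -0.001, 0.001]
ft_force: [0.0, 0.4, -0.5]
grip_width: 0.0854
t 5.75 p [674.6 -12.1 119.6] jawyaw -0.006 tilt [-0.001 -0.002] w 0.0854 F [ 0.   0.4 -0.5]
go [ -88.  -232.8    9.9]
turn [-0.001  0.002 -0.142] go after turn [ -54.2 -242.9    9.6]
(424, 212, 136, 130) (829.0, -62.1, 89.6, 101.7, np.float64(0.221))
(245, 159, 69, 129) (675.7, -11.6, 44.5, 90.8, np.float64(-0.006))
```

View pics/w3.png

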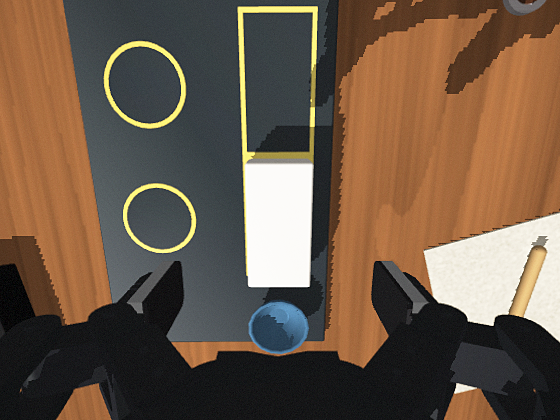

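White is in place at about (675.7,−12), yaw −0.006, inside its rectangle at px (245–314, 159–288). Next is the charcoal.

```bash
python3 -m crank '-0.0143 -0.038 0 0 0 0 -1;-0.0143 -0.038 0 0 0 0 -1;-0.0143 -0.038 0 0 0 0 -1;-0.0143 -0.038 0 0 0 0 -1;-0.0143 -0.038 0 0 0 0 -1;-0.0143 -0.038 0 0 0 0 -1;0 0 0 0 0 -0.07 -1;0 0 0 0 0 -0.07 -1;0 0 0 0 0 0 -1;0 0 0 0 0 0 -1'
python3 - <<'E'
from h import *
st2(441.3,-98.7,25,.136)
im,c=shot('wrist')
ks,m=blobs(im,(0,0,0),(180,255,45),300)
for k in ks[:4]: print(cv2.boundingRect(k),rect(c,k,.03))
E
```

```text
clock: 6.63
eef_pos: [0.43, -0.096, 0.1043]
tool_rot: [0.656, 0.755, -0.006, -0.008]
ft_force: [1.2, -0.0, 0.0]
grip_width: 0.0853
t 6.63 p [430.  -96.  104.3] jawyaw 0.139 tilt [-0.02   0.002] w 0.0853 F [ 1.2 -0.   0. ]
go [-4.6 12.4 79.1]
turn [-0.019 -0.004  0.003] go after turn [-4.2 10.9 79.3]
(0, 261, 560, 159) (437.2, -184.4, 134.2, 433.3, np.float64(-1.417))
(260, 169, 69, 130) (439.6, -99.3, 43.6, 90.8, np.float64(0.135))
```

```bash
python3 -m crank '-0.0045 0.0095 0.01 -0.019 -0.004 0 -1;0 0 0.03 0 0 0 -1;0 0 0.02 0 0 0 -1;0 0 0.01 0 0 0 -1;0 0 0 0 0 0 -1;0 0 0 0 0 0 -1'
python3 -c "from h import *;st2(440.3,-99,25,.136)"
```

```text
clock: 7.18
eef_pos: [0.4475, -0.0986, 0.0319]
tool_rot: [0.658, 0.753, 0.002, 0.003]
ft_force: [0.1, -0.6, -0.3]
grip_width: 0.0853
t 7.18 p [447.5 -98.6  31.9] jawyaw 0.136 tilt [ 0.008 -0.001] w 0.0853 F [ 0.1 -0.6 -0.3]
go [ 0.6 -7.2  6.8]
turn [ 0.008  0.002 -0.   ] go after turn [ 0.6 -7.1  6.9]
```

```bash
python3 -m crank '0 -0.007 0.006 0.008 0 0 -1;0 0 0.002 0 0 0 -1;0 0 0 0 0 0 -1;0 0 0 0 0 0 1;0 0 0 0 0 0 1;0 0 0 0 0 0 1;0 0 0 0 0 0 1;0 0 0 0 0 0 1;0 0 0 0 0 0 1;0 0 0 0 0 0 1;0 0 0 0 0 0 1'
python3 -c "from h import *;st2(440.3,-99,25,.136)"
```

```text
clock: 8.1
eef_pos: [0.4441, -0.1002, 0.0272]
tool_rot: [0.658, 0.753, 0.001, 0.004]
ft_force: [-0.1, 0.1, -1.2]
grip_width: 0.0439
t 8.1 p [ 444.1 -100.2   27.2] jawyaw 0.135 tilt [ 0.008 -0.004] w 0.0439 F [-0.1  0.1 -1.2]
go [ 1.7 -3.7  2.2]
turn [ 0.007  0.005 -0.001] go after turn [ 1.7 -3.7  2.2]
```

```bash
python3 -m crank '0 0 -0.03 0 0 0 1;0 0 -0.03 0 0 0 1;0 0 -0.035 0.007 0.005 0 1;0 0 0 0 0 0.068 1;0 0 0 0 0 0.068 1;0.0225 0.0286 0 0 0 0 1;0.0225 0.0286 0 0 0 0 1;0.0225 0.0286 0 0 0 0 1;0.0225 0.0286 0 0 0 0 1;0.0225 0.0286 0 0 0 0 1;0.0225 0.0286 0 0 0 0 1;0.0225 0.0286 0 0 0 0 1;0.0225 0.0286 0 0 0 0 1;0 0 0 0 0 0 1;0 0 0 0 0 0 1'
python3 - <<'E'
from h import *
st2(675.2,82,60,-.002)
im,c=shot('wrist','w4')
E
```

```text
clock: 9.35
eef_pos: [0.6785, 0.0861, 0.1165]
tool_rot: [0.712, 0.702, -0.005, -0.005]
ft_force: [-0.8, -0.9, -0.3]
grip_width: 0.0437
t 9.35 p [678.5  86.1 116.5] jawyaw -0.014 tilt [-0.014  0.001] w 0.0437 F [-0.8 -0.9 -0.3]
go [-4.2 -2.5 56.5]
turn [-0.014 -0.001 -0.012] go after turn [-4.1 -3.3 56.5]
```

View pics/w4.png

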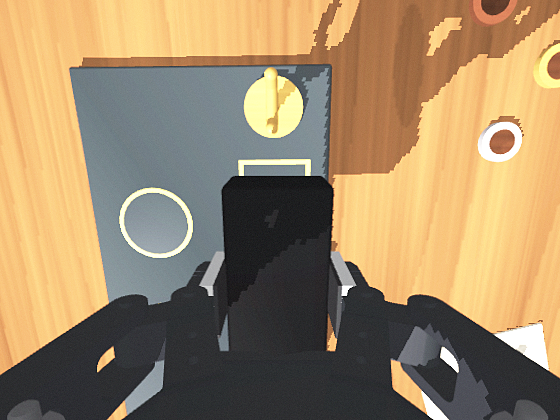

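```bash
python3 -c "
from h import *
c=viewer.calibration('wrist');print(ray(c,[[225,188],[331,188]],.1193),ray(c,[[223,178],[332,178]],.0893))"
```

```text
[[0.65863478 0.12903829]
 [0.70003182 0.12854749]] [[0.65240519 0.12850015]
 [0.70506207 0.12785254]]
```

```bash
python3 -m crank '-0.0035 -0.0028 0.015 -0.014 0 -0.012 1;0 0 0.025 0 0 0 1;0 0 0.015 0 0 0 1;0 0 0.005 0 0 0 1;0 0 0 0 0 0 1;0 0 0 0 0 0 1'
python3 -c "from h import *;st2(675.2,82,38,-.002)"
```

```text
clock: 9.9
eef_pos: [0.6707, 0.0787, 0.0558]
tool_rot: [0.709, 0.705, -0.0, -0.001]
ft_force: [-0.6, -0.8, -0.3]
grip_width: 0.0439
t 9.9 p [670.7  78.7  55.8] jawyaw -0.005 tilt [-0.001  0.001] w 0.0439 F [-0.6 -0.8 -0.3]
go [ 3.3  4.5 17.8]
turn [-0.001 -0.001 -0.003] go after turn [ 3.3  4.5 17.8]
```

```bash
python3 -m crank '0.004 0.0045 0.008 0 0 0 1;0 0 0.005 0 0 0 1;0 0 0 0 0 0 1;0 0 0 0 0 0 1'
python3 -c "from h import *;st2(675.2,82.5,38,-.002)"
```

```text
clock: 10.23
eef_pos: [0.6776, 0.0823, 0.0459]
tool_rot: [0.709, 0.705, 0.002, 0.001]
ft_force: [0.6, 0.8, -1.0]
grip_width: 0.0439
t 10.23 p [677.6  82.3  45.9] jawyaw -0.006 tilt [0.005 0.001] w 0.0439 F [ 0.6  0.8 -1. ]
go [ 0.2 -2.5  7.9]
turn [ 0.005 -0.001 -0.004] go after turn [ 0.2 -2.4  7.9]
```

```bash
python3 -m crank '0 -0.002 0.005 0.004 0 0 1;0 0 0.003 0 0 0 1;0 0 0.002 0 0 0 1;0 0 0 0 0 0 1;0 0 0 0 0 0 1'
python3 -c "from h import *;st2(675.2,82.5,38,-.002)"
```

```text
clock: 10.65
eef_pos: [0.6767, 0.0827, 0.0365]
tool_rot: [0.709, 0.705, 0.002, 0.001]
ft_force: [-1.2, 0.3, 0.9]
grip_width: 0.0439
t 10.65 p [676.7  82.7  36.5] jawyaw -0.006 tilt [0.004 0.001] w 0.0439 F [-1.2  0.3  0.9]
go [-0.3 -1.5 -1.5]
turn [ 0.004 -0.001 -0.004] go after turn [-0.3 -1.5 -1.5]
```

```bash
python3 -m crank '0 0 0 0 0 0 -1;0 0 0 0 0 0 -1;0 0 0 0 0 0 -1;0 0 0 0 0 0 -1;0 0 0 0 0 0 -1;0 0 -0.02 0 0 0 -1;0 0 -0.03 0 0 0 -1;0 0 -0.035 0 0 0 -1;0 0 0 0 0 0 -1;0 0 0 0 0 0 -1'
python3 - <<'E'
from h import *
st2(521,-336.8,120,-.271)
im,c=shot('wrist','w5')
ks,m=blobs(im,(0,0,0),(180,255,45),300)
for k in ks[:4]: print(cv2.boundingRect(k),rect(c,k,.04))
E
```

```text
clock: 11.48
eef_pos: [0.6749, 0.0824, 0.1231]
tool_rot: [0.709, 0.705, -0.0, -0.001]
ft_force: [-0.3, 0.4, -0.3]
grip_width: 0.0853
t 11.48 p [674.9  82.4 123.1] jawyaw -0.006 tilt [-0.001  0.001] w 0.0853 F [-0.3  0.4 -0.3]
go [-420.1 -151.4    2.9]
turn [-0.001 -0.001  0.265] go after turn [-445.1  -36.1    3.1]
(0, 261, 560, 159) (676.3, -13.9, 139.9, 453.4, np.float64(1.559))
(247, 159, 67, 126) (677.3, 83.3, 44.0, 89.9, np.float64(-0.006))
```

View pics/w5.png

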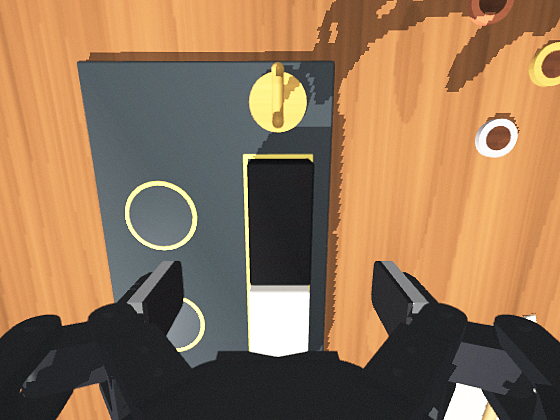

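Charcoal is at (677.3,83.3), yaw −0.006, at px (247–314, 159–285) within its outline. Next is the red brick.

```bash
python3 -m crank '-0.0375 -0.0136 0 0 0 0 -1;-0.0375 -0.0136 0 0 0 0 -1;-0.0375 -0.0136 0 0 0 0 -1;-0.0375 -0.0136 0 0 0 0 -1;-0.0375 -0.0136 0 0 0 0 -1;-0.0375 -0.0136 0 0 0 0 -1;-0.0375 -0.0136 0 0 0 0 -1;-0.0375 -0.0136 0 0 0 0 -1;-0.0375 -0.0136 0 0 0 0 -1;-0.0375 -0.0136 0 0 0 0 -1;0 0 0 0 0 0.12 -1;0 0 0 0 0 0.12 -1;0 0 0 0 0 0 -1'
python3 - <<'E'
from h import *
st2(521,-336.8,120,-.271)
im,c=shot('wrist','w6')
ks,m=blobs(im,(0,150,190),(8,255,255),300)
for k in ks[:4]: print(cv2.boundingRect(k),rect(c,k,.03))
E
```

```text
clock: 12.62
eef_pos: [0.5295, -0.306, 0.1115]
tool_rot: [0.788, 0.615, -0.0, -0.004]
ft_force: [0.4, 0.0, 0.1]
grip_width: 0.0853
t 12.62 p [ 529.5 -306.   111.5] jawyaw -0.246 tilt [-0.005  0.006] w 0.0853 F [0.4 0.  0.1]
go [-31.9  -0.8  -8.6]
turn [-0.006 -0.004  0.025] go after turn [-31.9   0.   -8.5]
(244, 211, 64, 114) (520.0, -336.8, 43.3, 87.2, np.float64(-0.262))
```

View pics/w6.png

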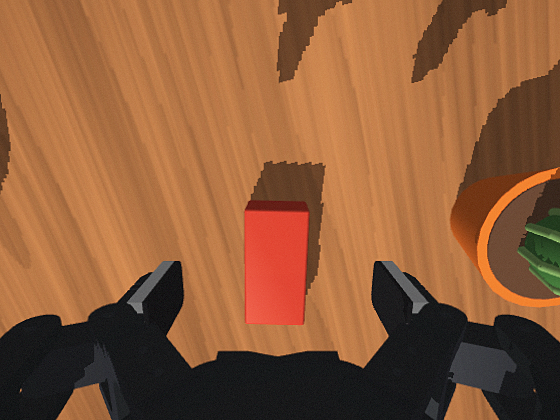

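Red brick at px (244–308, 211–325), world (520,−337), yaw −0.264. The cactus is well clear to the right (x > 450 px). Next I'll shift, descend and check.

```bash
python3 -m crank '-0.031 0 0 -0.005 0 0.018 -1;0 0 0.02 0 0 0 -1;0 0 0.03 0 0 0 -1;0 0 0.02 0 0 0 -1;0 0 0.008 0 0 0 -1;0 0 0 0 0 0 -1;0 0 0 0 0 0 -1'
python3 -c "from h import *;st2(520.3,-337,24,-.264)"
```

```text
clock: 13.25
eef_pos: [0.5248, -0.3321, 0.03]
tool_rot: [0.785, 0.62, 0.002, -0.002]
ft_force: [0.3, -0.6, 0.5]
grip_width: 0.0857
t 13.25 p [ 524.8 -332.1   30. ] jawyaw -0.234 tilt [0.002 0.005] w 0.0857 F [ 0.3 -0.6  0.5]
go [-5.8 -3.2  5.9]
turn [ 0.    -0.006  0.03 ] go after turn [-5.9 -3.1  6. ]
```

```bash
python3 -m crank '-0.0058 -0.0032 0.005 0 -0.006 0.03 -1;0 0 0.002 0 0 0 -1;0 0 0 0 0 0 -1;0 0 0 0 0 0 1;0 0 0 0 0 0 1;0 0 0 0 0 0 1;0 0 0 0 0 0 1;0 0 0 0 0 0 1;0 0 0 0 0 0 1;0 0 0 0 0 0 1;0 0 0 0 0 0 1'
python3 -c "from h import *;st2(520.3,-337,24,-.264)"
```

```text
clock: 14.17
eef_pos: [0.5233, -0.3382, 0.0284]
tool_rot: [0.793, 0.609, 0.001, 0.004]
ft_force: [0.3, 0.5, -2.7]
grip_width: 0.0436
t 14.17 p [ 523.3 -338.2   28.4] jawyaw -0.262 tilt [ 0.007 -0.006] w 0.0436 F [ 0.3  0.5 -2.7]
go [ 0.3 -3.3  4.3]
turn [0.008 0.004 0.002] go after turn [ 0.3 -3.2  4.4]
```

```bash
python3 -m crank '0 0 -0.035 0.004 0.002 0 1;0 0 -0.035 0.004 0.002 0 1;0 0 -0.035 0 0 0 1;0 0 0 0 0 -0.087 1;0 0 0 0 0 -0.087 1;0 0 0 0 0 -0.087 1;0 0 0 0 0 0 1;0.0338 0.0138 0 0 0 0 1;0.0338 0.0138 0 0 0 0 1;0.0338 0.0138 0 0 0 0 1;0.0338 0.0138 0 0 0 0 1;0.0338 0.0138 0 0 0 0 1;0.0338 0.0138 0 0 0 0 1;0.0338 0.0138 0 0 0 0 1;0.0338 0.0138 0 0 0 0 1;0.0338 0.0138 0 0 0 0 1;0.0338 0.0138 0 0 0 0 1;0 0 0 0 0 0 1;0 0 0 0 0 0 1'
python3 -c "from h import *;st2(676,35,90,-.002)"
```

```text
clock: 15.75
eef_pos: [0.6627, 0.0143, 0.1255]
tool_rot: [0.716, 0.698, -0.004, -0.008]
ft_force: [-0.2, -0.7, -2.8]
grip_width: 0.0437
t 15.75 p [662.7  14.3 125.5] jawyaw -0.026 tilt [-0.017  0.006] w 0.0437 F [-0.2 -0.7 -2.8]
go [20.8 13.3 35.4]
turn [-0.018 -0.006 -0.024] go after turn [20.7 13.2 35.5]
```

```bash
python3 -m crank '0.02 0.0125 0.01 -0.018 -0.006 -0.024 1;0 0 0.02 0 0 0 1;0 0 0.005 0 0 0 1;0 0 0 0 0 0 1;0 0 0 0 0 0 1'
python3 - <<'E'
from h import *
st2(676,35,69,-.002)
im,c=shot('wrist','w7')
z=readout.get_obs()['eef_pos'][2]+.0016
ks,m=blobs(im,(0,150,60),(10,255,255),300)
k=ks[0];print(cv2.boundingRect(k),rect(c,k,z))
E
```

```text
clock: 16.17
eef_pos: [0.6741, 0.0329, 0.0875]
tool_rot: [0.71, 0.704, -0.002, -0.001]
ft_force: [-0.7, -0.4, -1.3]
grip_width: 0.0435
t 16.17 p [674.1  32.9  87.5] jawyaw -0.009 tilt [-0.003 -0.001] w 0.0435 F [-0.7 -0.4 -1.3]
go [ 2.1  1.9 18.5]
turn [-0.003  0.001 -0.007] go after turn [ 2.1  1.9 18.5]
(222, 172, 111, 185) (674.3, 39.3, 43.9, 84.4, np.float64(-0.009))
```

View pics/w7.png

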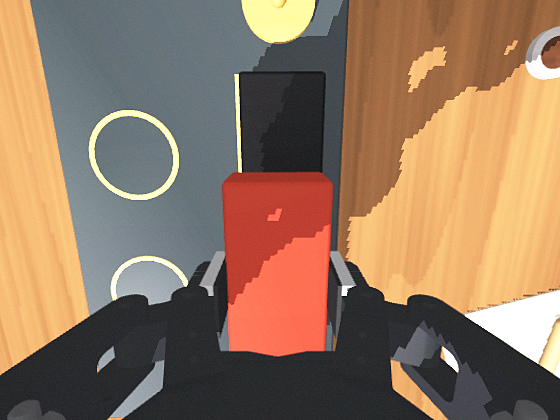

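The brick's near edge is at row 184, the same as the white block's, so it is centred in the hand. Lowering it now.

```bash
python3 -m crank '0.002 0.0018 0.006 -0.003 0 -0.006 1;0 0 0.005 0 0 0 1;0 0 0.003 0 0 0 1;0 0 0 0 0 0 1;0 0 0 0 0 0 1'
python3 -c "from h import *;st2(676,35,69,-.002)"
```

```text
clock: 16.63
eef_pos: [0.6776, 0.0317, 0.0757]
tool_rot: [0.71, 0.704, 0.001, 0.002]
ft_force: [-0.2, 0.4, -1.9]
grip_width: 0.0435
t 16.63 p [677.6  31.7  75.7] jawyaw -0.007 tilt [ 0.005 -0.001] w 0.0435 F [-0.2  0.4 -1.9]
go [ 3.3 -1.6  6.7]
turn [ 0.005  0.001 -0.005] go after turn [ 3.3 -1.6  6.7]
```

```bash
python3 -m crank '0.003 -0.0015 0.003 0.004 0 0 1;0 0 0.003 0 0 0 1;0 0 0.001 0 0 0 1;0 0 0 0 0 0 1;0 0 0 0 0 0 1'
python3 -c "from h import *;st2(676,35,69,-.002)"
```

```text
clock: 17.05
eef_pos: [0.6763, 0.0351, 0.0687]
tool_rot: [0.71, 0.704, 0.0, 0.001]
ft_force: [0.4, 0.0, -1.5]
grip_width: 0.0436
t 17.05 p [676.3  35.1  68.7] jawyaw -0.007 tilt [ 0.001 -0.001] w 0.0436 F [ 0.4  0.  -1.5]
go [-0.1 -0.3 -0.3]
turn [ 0.001  0.001 -0.005] go after turn [-0.1 -0.3 -0.3]
```

```bash
python3 -m crank '0 0 0.0015 0 0 0 1;0 0 0 0 0 0 1;0 0 0 0 0 0 -1;0 0 0 0 0 0 -1;0 0 0 0 0 0 -1;0 0 0 0 0 0 -1;0 0 0 0 0 0 -1;0 0 -0.02 0 0 0 -1;0 0 -0.03 0 0 0 -1;0 0 -0.035 0 0 0 -1;0 0 0 0 0 0 -1;0 0 0 0 0 0 -1'
python3 - <<'E'
from h import *
st2(504.5,319.2,150,-.002)
im,c=shot('wrist','w8')
ks,m=blobs(im,(0,150,190),(8,255,255),300)
for k in ks[:2]: print(cv2.boundingRect(k),rect(c,k,.07))
E
```

```text
clock: 18.05
eef_pos: [0.6761, 0.0353, 0.1559]
tool_rot: [0.71, 0.704, 0.0, 0.001]
ft_force: [-0.5, 0.4, -0.4]
grip_width: 0.0856
t 18.05 p [676.1  35.3 155.9] jawyaw -0.007 tilt [ 0.001 -0.001] w 0.0856 F [-0.5  0.4 -0.4]
go [ 282.7 -173.7    5.4]
turn [ 0.001  0.001 -0.005] go after turn [ 283.6 -172.2    5.9]
(245, 161, 66, 121) (676.5, 35.7, 43.6, 87.5, np.float64(-0.007))
```

View pics/w8.png

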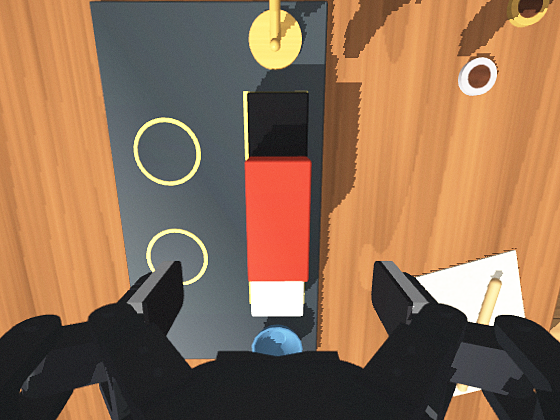

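The firebrick is at (676.5,35.7), evenly across both blocks (px rows 161–282). Next is the amber jar; its neighbours come first, to choose a jaw direction.

```bash
python3 - <<'E'
from h import *
im=np.load("pics/scene0.npy");c=viewer.calibration("scene")
for n,lo,hi in [("turq",(80,100,150),(95,255,255)),("purple",(125,80,60),(150,255,255))]:
    for k in blobs(im,lo,hi,60)[0][:2]: x,y,w,h=cv2.boundingRect(k);print(n,(x,y,w,h),ray(c,[x+w/2,y+h/2],.025))
print('glass',ray(c,[404,146],.045))
E
python3 -m crank '0.0235 -0.029 0 0 0 0 -1;0.0235 -0.029 0 0 0 0 -1;0.0235 -0.029 0 0 0 0 -1;0.0235 -0.029 0 0 0 0 -1;0.0235 -0.029 0 0 0 0 -1;0.034 -0.008 0 0 0 0 -1;0.034 -0.008 0 0 0 0 -1;0 0 0 0 0 0 -1;0 0 0 0 0 0 -1'
python3 - <<'E'
from h import *
st2(504.5,319.2,120,-.002)
im,c=shot('wrist','w9')
E
```

```text
turq (414, 170, 19, 20) [[0.4685177  0.41716686]]
purple (421, 194, 20, 24) [[0.5493557  0.40606245]]
glass [[0.36483556 0.39727639]]
clock: 18.85
eef_pos: [0.5071, 0.2251, 0.1457]
tool_rot: [0.712, 0.703, -0.004, -0.0]
ft_force: [0.3, 0.0, 0.5]
grip_width: 0.0853
t 18.85 p [507.1 225.1 145.7] jawyaw -0.013 tilt [-0.006 -0.005] w 0.0853 F [0.3 0.  0.5]
go [94.2 -3.7 25.2]
turn [-0.006  0.005 -0.011] go after turn [94.1 -2.8 25.7]
```

View pics/w9.png

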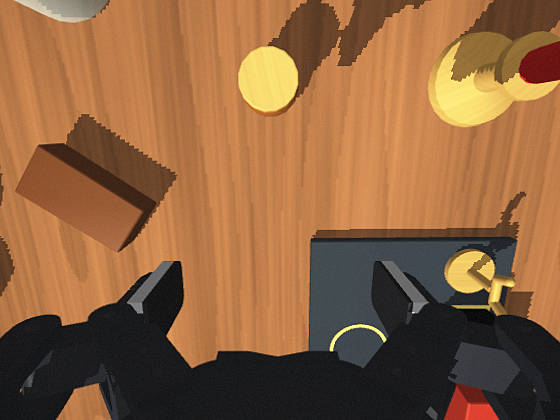

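```bash
python3 - <<'E'
from h import *
im=cv2.imread('pics/w9.png')[:,:,::-1];c=viewer.calibration('wrist')
for k in blobs(im,(20,80,120),(34,255,255),300)[0][:4]:
    x,y,w,h=cv2.boundingRect(k);print((x,y,w,h),rect(c,k,.05))
E
python3 -m crank '0.031 -0.001 0 -0.006 0.005 -0.011 -1;0.031 -0.001 0 0 0 0 -1;0.029 -0.001 0 0 0 0 -1;0 0 0.02 0 0 0 -1;0 0 0.02 0 0 0 -1;0 0 0 0 0 0 -1;0 0 0 0 0 0 -1'
python3 -c "
from h import *
st2(504.5,319.2,30,-.002);print(readout.get_obs()['joint_pos'].round(2))
im,c=shot('wrist','w10')
for k in blobs(im,(20,80,120),(34,255,255),300)[0][:4]:
    x,y,w,h=cv2.boundingRect(k);print((x,y,w,h),rect(c,k,.05))
"
```

```text
(429, 42, 131, 85) (643.2, 307.9, 45.4, 78.9, np.float64(1.23))
(238, 46, 60, 66) (501.8, 320.2, 38.0, 38.1, np.float64(0.824))
(445, 251, 39, 41) (647.2, 182.2, 27.6, 33.2, np.float64(0.125))
clock: 19.48
eef_pos: [0.5099, 0.3128, 0.1024]
tool_rot: [0.712, 0.702, 0.0, 0.001]
ft_force: [0.6, 0.2, 1.2]
grip_width: 0.0854
t 19.48 p [509.9 312.8 102.4] jawyaw -0.014 tilt [ 0.001 -0.001] w 0.0854 F [0.6 0.2 1.2]
go [ 6.4 -5.6 72.4]
turn [ 0.001  0.001 -0.012] go after turn [ 6.4 -5.4 72.4]
[ 0.55  0.53  0.04  1.08 -0.    2.14]
(436, 161, 124, 98) (643.1, 325.3, 46.8, 84.1, np.float64(1.159))
(231, 197, 65, 62) (501.9, 320.9, 37.6, 37.8, np.float64(0.391))
(458, 386, 31, 28) (641.2, 195.1, 15.3, 28.3, np.float64(0.456))
```

```bash
python3 -m crank '0.008 -0.0085 0.01 0 0 -0.01 -1;0 0 0.02 0 0 0 -1;0 0 0 0 0 0 -1;0 0 0 0 0 0 -1'
python3 -c "
from h import *
st2(502,320.6,25,-.002)"
```

```text
clock: 19.87
eef_pos: [0.503, 0.3201, 0.0743]
tool_rot: [0.71, 0.704, 0.002, 0.001]
ft_force: [0.2, 0.8, 0.2]
grip_width: 0.0853
t 19.87 p [503.  320.1  74.3] jawyaw -0.008 tilt [0.005 0.002] w 0.0853 F [0.2 0.8 0.2]
go [ 0.4 -1.3 49.3]
turn [ 0.005 -0.002 -0.006] go after turn [ 0.5 -1.  49.3]
```

```bash
python3 -m crank '0 -0.001 0.02 0 0 0 -1;0 0 0.02 0 0 0 -1;0 0 0.008 0 0 0 -1;0 0 0.002 0 0 0 -1;0 0 0 0 0 0 -1'
python3 -c "
from h import *
st2(502,320.6,25,-.002)"
```

```text
clock: 20.28
eef_pos: [0.5049, 0.3221, 0.029]
tool_rot: [0.71, 0.704, 0.007, 0.001]
ft_force: [-0.1, -0.1, 0.6]
grip_width: 0.0856
t 20.28 p [504.9 322.1  29. ] jawyaw -0.008 tilt [0.012 0.007] w 0.0856 F [-0.1 -0.1  0.6]
go [-1.6 -3.   4. ]
turn [ 0.012 -0.007 -0.006] go after turn [-1.5 -2.9  4. ]
```

```bash
python3 -m crank '-0.0015 -0.003 0.003 0.012 -0.007 0 -1;0 0 0 0 0 0 -1;0 0 0 0 0 0 1;0 0 0 0 0 0 1;0 0 0 0 0 0 1;0 0 0 0 0 0 1;0 0 0 0 0 0 1;0 0 0 0 0 0 1;0 0 0 0 0 0 1;0 0 0 0 0 0 1'
python3 -c "
from h import *
st2(502,320.6,25,-.002)"
```

```text
clock: 21.12
eef_pos: [0.5043, 0.3223, 0.0314]
tool_rot: [0.71, 0.704, 0.003, 0.0]
ft_force: [-0.2, 0.4, -1.6]
grip_width: 0.0402
t 21.12 p [504.3 322.3  31.4] jawyaw -0.008 tilt [0.005 0.004] w 0.0402 F [-0.2  0.4 -1.6]
go [-1.7 -2.3  6.4]
turn [ 0.005 -0.004 -0.006] go after turn [-1.7 -2.3  6.4]
```

```bash
python3 -m crank '0 0 -0.02 0 0 0 1;0 0 -0.035 0 0 0 1;0 0 -0.035 0.005 -0.004 0 1;0 0 0 0 0 0 1;-0.0365 0.0083 0 0 0 0 1;-0.0365 0.0083 0 0 0 0 1;-0.0365 0.0083 0 0 0 0 1;-0.0365 0.0083 0 0 0 0 1;-0.0365 0.0083 0 0 0 0 1;-0.0365 0.0083 0 0 0 0 1;-0.0365 0.0083 0 0 0 0 1;-0.0365 0.0083 0 0 0 0 1;-0.0365 0.0083 0 0 0 0 1;0 0 0 0 0 0 1;0 0 0 0 0 0 1'
python3 -c "
from h import *
st2(582,-14.4,80,1.569);im,c=shot('wrist','w11')"
```

```text
clock: 22.37
eef_pos: [0.5787, -0.0199, 0.1187]
tool_rot: [0.708, 0.707, -0.002, -0.0]
ft_force: [0.6, 0.1, -2.2]
grip_width: 0.0402
t 22.37 p [578.7 -19.9 118.7] jawyaw -0.001 tilt [-0.003 -0.002] w 0.0402 F [ 0.6  0.1 -2.2]
go [ 5.6  3.4 38.7]
turn [-4.00e-03 -1.00e-03 -1.57e+00] go after turn [-3.2  5.5 38.7]
```

View pics/w11.png

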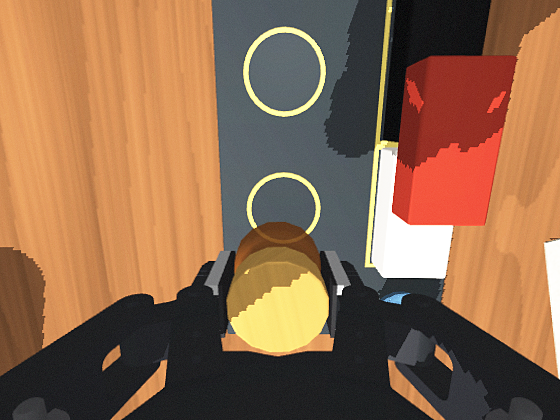

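The amber jar is held upright and centred between the pads (cap at about (278,300)). I'll turn the gripper 90° so the fingers open clear of the bricks.

```bash
python3 -m crank '0 0 0 0 0 -0.12 1;0 0 0 0 0 -0.12 1;0 0 0 0 0 -0.12 1;0 0 0 0 0 -0.12 1;0 0 0 0 0 -0.12 1;0 0 0 0 0 -0.12 1;0 0 0 0 0 -0.12 1;0 0 0 0 0 -0.12 1;0 0 0 0 0 -0.12 1;0 0 0 0 0 -0.12 1;0 0 0 0 0 -0.12 1;0 0 0 0 0 -0.12 1;0 0 0 0 0 -0.12 1;0 0 0 0 0 0 1;0 0 0 0 0 0 1'
python3 -c "
from h import *
st2(582,-14.4,80,1.569)"
```

```text
clock: 23.67
eef_pos: [0.5724, 0.003, 0.1136]
tool_rot: [-0.029, 1.0, 0.0, -0.007]
ft_force: [-0.0, -0.2, -1.2]
grip_width: 0.0404
t 23.67 p [572.4   3.  113.6] jawyaw 1.628 tilt [-0.013 -0.   ] w 0.0404 F [-0.  -0.2 -1.2]
go [ -9.  -18.   33.5]
turn [ 0.    -0.013  0.059] go after turn [ -9.7 -17.4  33.6]
```

```bash
python3 -m crank '-0.0095 -0.017 0.01 0 -0.013 0.055 1;0 0 0.025 0 0 0 1;0 0 0.015 0 0 0 1;0 0 0.005 0 0 0 1;0 0 0 0 0 0 1;0 0 0 0 0 0 1'
python3 -c "
from h import *
st2(582,-14.4,42,1.569)"
```

```text
clock: 24.17
eef_pos: [0.5838, -0.0088, 0.0579]
tool_rot: [0.003, 1.0, 0.0, 0.002]
ft_force: [-0.9, -0.3, -0.5]
grip_width: 0.0402
t 24.17 p [583.8  -8.8  57.9] jawyaw 1.564 tilt [0.003 0.001] w 0.0402 F [-0.9 -0.3 -0.5]
go [ 1.8 -5.7 15.9]
turn [ 0.001  0.003 -0.005] go after turn [ 1.8 -5.6 15.9]
```

```bash
python3 -m crank '0.0015 -0.0055 0.006 0 0 0 1;0 0 0.005 0 0 0 1;0 0 0.002 0 0 0 1;0 0 0 0 0 0 1;0 0 0 0 0 0 1'
python3 -c "
from h import *
st2(582,-14.4,41.5,1.569)"
```

```text
clock: 24.58
eef_pos: [0.5839, -0.0142, 0.0467]
tool_rot: [0.004, 1.0, 0.0, 0.004]
ft_force: [-0.1, 0.5, -1.1]
grip_width: 0.0399
t 24.58 p [583.9 -14.2  46.7] jawyaw 1.563 tilt [0.008 0.001] w 0.0399 F [-0.1  0.5 -1.1]
go [ 2.  -0.3  5.2]
turn [ 0.001  0.008 -0.006] go after turn [ 1.9 -0.2  5.2]
```

```bash
python3 -m crank '0.001 0 0.003 0 0.008 0 1;0 0 0.002 0 0 0 1;0 0 0.0015 0 0 0 1;0 0 0 0 0 0 1;0 0 0 0 0 0 1'
python3 -c "
from h import *
st2(582,-14.4,41.5,1.569)"
```

```text
clock: 25.0
eef_pos: [0.5839, -0.0143, 0.0411]
tool_rot: [0.004, 1.0, 0.0, 0.001]
ft_force: [-0.8, 0.7, 0.6]
grip_width: 0.0405
t 25.0 p [583.9 -14.3  41.1] jawyaw 1.563 tilt [0.002 0.001] w 0.0405 F [-0.8  0.7  0.6]
go [ 1.9 -0.2 -0.4]
turn [ 0.001  0.002 -0.006] go after turn [ 1.9 -0.1 -0.4]
```

```bash
python3 -m crank '0 0 0 0 0 0 -1;0 0 0 0 0 0 -1;0 0 0 0 0 0 -1;0 0 0 0 0 0 -1;0 0 0 0 0 0 -1;0 0 0 0 0 0 -1;0 0 -0.02 0 0 0 -1;0 0 -0.035 0 0 0 -1;0 0 -0.035 0 0 0 -1;0 0 -0.035 0 0 0 -1;0.035 0 -0.02 0 0 0 -1;0.035 0 -0.02 0 0 0 -1;0.035 0 -0.02 0 0 0 -1;0.035 0 0 0 0 0 -1;0 0 0 0 0 0 -1;0 0 0 0 0 0 -1;0 0 0 0 0 0 -1'
python3 - <<'E'
from h import *
st(); im,c=shot('scene','s1'); cv2.imwrite('pics/s1.png',cv2.resize(im[130:350,180:460],(800,629))[:600,:,::-1])
for n,lo,hi,z in [("amber cap",(24,100,80),(34,255,255),.05),("redtop",(0,150,200),(8,255,255),.07)]:
    for k in blobs(im,lo,hi,60)[0][:8]:
        x,y,w,h=cv2.boundingRect(k);print(n,(x,y,w,h),(ray(c,[x+w/2,y+h/2],z)*1000).round(1),rect(c,k,z))
E
```

```text
clock: 26.42
eef_pos: [0.4367, -0.013, 0.2323]
tool_rot: [0.004, 1.0, 0.0, -0.001]
ft_force: [-0.3, -0.8, 0.6]
grip_width: 0.0854
t 26.42 p [436.7 -13.  232.3] jawyaw 1.563 tilt [-0.001  0.001] w 0.0854 F [-0.3 -0.8  0.6]
amber cap (291, 233, 26, 21) [[609.4  76.2]] (607.6, 75.5, 51.9, 55.2, np.float64(-0.19))
amber cap (408, 0, 10, 34) [[-214.   645.4]] (-221.6, 649.4, 19.0, 231.6, np.float64(1.115))
amber cap (259, 233, 11, 13) [[582.8  -7.5]] (578.1, -5.4, 19.3, 33.6, np.float64(-1.338))
redtop (270, 257, 45, 25) [[679.1  35.9]] (677.6, 34.6, 42.7, 89.0, np.float64(-0.001))
```

View pics/s1.png

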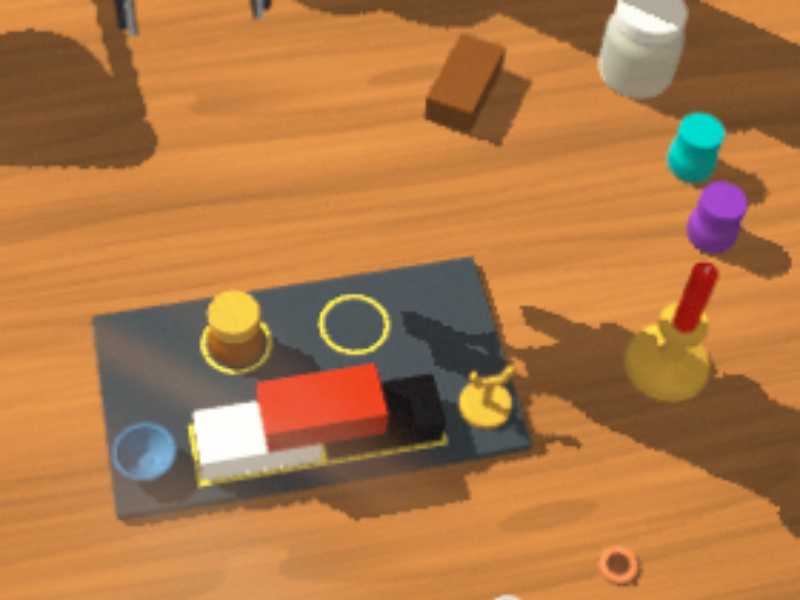

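The closing view shows the jar upright inside the ring at (236,335), with the black, white and red course in place and the bystanders untouched. The gripper is clear, so I'm handing in.

```bash
python3 -c "
from workcell import order; print(order.job_done())"
```

```text
the job is handed in; nothing more can be done
None
```

The hearth is set up and the job is handed in, about 26 s into the 106 s allowed. No verdict is reported, so the results below are from my own checks.

| Item | Checked position (x, y in mm) | Intended centre (mm) |
|---|---|---|
| white block, −y end by the dish | 676, −12 | 675, −14 |
| charcoal, +y end by the torch rest | 677, 83 | 675, 82 |
| firebrick, across both | 676.5, 35.7 | 675, 34 |
| flux jar, on the white block's ring | 584, −14 | 583, −14 |

- **Blocks and brick:** I measured these from the wrist camera after each release. All three sit within 0.01 rad of the board's y axis, and the firebrick's centre is about 48 mm from each block's centre.
- **Jar:** Its position is the gripper's position at release. In the last scene picture it stands upright inside the ring. A numeric check on its cap in that picture was unusable, because the colour mask caught only part of the cap.
- **Bystanders:** The candlestick and glass jar look unmoved in the last picture. The cactus was outside that crop and I did not re-measure it, but the gripper stayed well clear of it while picking up the firebrick.

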